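Return the fit-up kit to its fitted tool inserts

ROBOT

A 6-joint arm with a two-finger parallel gripper is mounted at the origin on a cart in front of the work surface, level with it; the furniture and walls round the work are solid. World frame = base frame: x ahead of the robot, y to its left, z up, the work surface at z = 0. Lengths are in mm, angles in rad, forces in N, time in s.
With the tool pointing down it reaches from about 300 to 850 mm from the base axis. Payload 5.4 kg.
Tool frame: the origin (TCP) lies midway between the tips of the shut fingers; the grasp point (between the pads) lies robot.tcp_to_grasp behind it (robot.tcp_to_grasp is the distance from the TCP to the grasp point, in mm); z points along the fingers, y is the line along which they close (so a half turn about z gives the same grasp; the last joint's range is limited). The gripper opens to 85 mm and grips with 20 to 120 N. Pads are 22 mm wide; open, the fingers measure 114 mm over their backs; the gripper's body (76 mm by 85 mm) begins 54 mm behind the grasp point. The pads swing forward as they close: fully open they stand 13 mm farther back than shut.
Start: joints at [1.051, 0.158, 1.597, -0, 1.386, -0.21], TCP at [175.309, 547.607, 231.299] pointing down, gripper open.
Joint ranges: [-2.91, 2.91], [-0.94, 2.29], [0.18, 2.7], [-1.29, 4.43], [0.17, 2.64], [-3, 3]. Speed limits (rad/s): [2.57, 2.57, 3.14, 3.14, 3.14, 3.14].

INTERFACE

Orientations are given as a unit quaternion [x, y, z, w].
In Python, from rig import robot gives the robot as it stands.
- The arm moves only by the tool servo_tool, never from a script. Its argument "plan" is a list of rows, each a list of 3 entries, a list of its own where there are three numbers: the shift along the tool's x, y, z in cm, then the turn, a rotation vector about the tool's x, y, z in rad, then the closure, from 0 (fully open) to 1 (shut). In form: [[[x, y, z], [ax, ay, az], gripper], ...]. A call has 1 to 12 rows; each row shifts and turns the commanded pose from where the row before left it, along the tool's axes as they then stand; what a row does not reach is not made up. A row lasts 1/12 s, in which the tool goes at most 41.7 mm and 7.16 degrees, less where a joint would pass 70% of its speed; a pose out of reach is approached as far as the arm can. A call with a gripper value outside its range is refused whole. The fingers move at their own pace and stop on an object; the grip force is fixed at half the most. Time passes only in rows, so rows that do not move let the fingers close. It gives the time, the measured TCP pose, the force, the opening and the grip force at its end, in the units of the state.
- robot.observe(): the state, without advancing time (a new reading comes with each control period).
- robot.read_camera(name): name is "scene" or "top"; returns (picture, depth): 480x640x3 uint8, red, green, blue; 480x640 float32, mm along the optical axis (not along the pixel's ray), 0 where there is no reading.
- robot.camera_model(name): a dict with "vfov" (degrees; the focal length in pixels is half the picture's height over the tangent of half this angle, whatever the lens; pixels are square), "cx", "cy" (the principal point, pixels), "R" (3x3) and "t" (3): a world point X has camera coordinates R X + t. Camera axes: x right, y down, z forward; pixel columns grow to the right and rows downward; lengths in mm; the calibration is good to about 2 mm. A picture is of the moment at which its call begins. camera_model takes no time and is no camera call.
- robot.close_job(): hands the job in; it is judged then, once.
Trained networks look in the newest picture that a camera, given by its name, has taken for a name from the list of things; names that differ only in an ending like _2 or _b are one class to them, and where a whole thing is asked for, a point or a joint stands for the part that bears it (a point fixed in the world has none). Each returns a list of dicts, best first, with "conf" (0 to 1); they miss things now and then, are a little off and sometimes report something else, mostly with a low value. They report only what shows in the picture. A call takes as long as a camera call.
- robot.search_frame(camera, query): "xy" ([column, row] as shares, 0 to 1, of the picture: columns of its width, rows of its height, amid what is visible of it).
The state is a dict: "clock": time; "joints": joint angles; "joint_velocities": joint speeds; "tau": joint torques, N m; "tcp_pos": TCP position; "orientation": TCP orientation; "force": force on the tool from outside, world axes, zero at the start; "moment": the same for the moment, N m; "opening": finger opening in mm; "grasp_force": force on a finger pad.
Only numpy, scipy, OpenCV 4.12 (cv2) and the standard library are available. Lean on these libraries where they do the work, as an engineer would, in place of code of your own. Each camera call takes 0.05 s, during which the arm holds its last target. There are 200 camera calls.

TASK

The fit-up tools are lying loose on the welding bench. Put the engineer's square, the vee block, the tape measure and the pocket lamp each back into the dark plastic tool insert whose pale recess has its outline, lying fully down in the recess, and let go of it. Do not push about the two pink ceramic gas cups that lie among them; they are brittle.

Things in the scene. Friction and masses are not known exactly. Their poses are not given: they have to be found in the camera images.
- square: Steel engineer's square lying flat, an L of 100 x 135 mm. Stock: x -50..50, y 46..68, z 0..16 mm. Thin blade: x -50..-30, y -68..46, z 7..9 mm. Origin on the underside at the middle of the 100 x 135 outline, off the metal. 0.3 kg, nearly all in the stock (centre of mass near x -5, y 49): hold the stock near x -2, y 57 across its 22 mm width (along y).
- vee_block: Ground steel vee block, 60 mm (x) x 40 mm (y) x 34 mm high, vee groove along x on top (open 22 mm wide, down to z 20 mm). Origin at the middle of the underside. About 0.42 kg. Hold it across its 40 mm (along y).
- tape: Yellow and black tape measure standing upright. Case 31 mm thick (x), y -25..41, 52 to 60 mm high; the end hook, 20 mm wide, 9 mm high, sticks out to y -42. Origin on the underside at the middle of the 82 mm length. 0.26 kg. Hold the case across its thickness (along x) at y 8 mm.
- lamp: Dark pocket lamp on its side, 104 mm long (y). Head 31 mm across, y -52..-20; barrel 24 mm wide (x), z 4..27 mm, y -17..53. Lying free it leans about 3 degrees onto the barrel's end. Origin under its middle, level with the underside. 0.13 kg. Hold the barrel across (along x) at y 2 mm.
- square_insert: Tool insert with an L-shaped recess for the square. Dark plastic, pale grey recess floor, 130 x 188 x 20 mm high, fixed. Recess floor at z 8, tapered walls: 3 mm play at the floor, 9 at the mouth. Finger hollow (floor z 11) over x -30..26, y 12..101 mm. Origin at bench level under the recess: a seated tool has its origin 8 mm above it and the same x and y axes.
- block_insert: Tool insert with a short broad recess (60 mm in x, 40 in y) for the vee block. Dark plastic, pale grey recess floor, 130 x 180 x 20 mm high, fixed. Recess floor at z 8, tapered walls: 3 mm play at the floor, 9 at the mouth. Finger hollow (floor z 11) over x -21..21, y -60..60 mm. Origin at bench level under the recess: a seated tool has its origin 8 mm above it and the same x and y axes.
- tape_insert: Tool insert with a recess for the tape measure, 83 mm in y, 32 in x. Dark plastic, pale grey recess floor, 130 x 180 x 20 mm high, fixed. Recess floor at z 8, tapered walls: 3 mm play at the floor, 9 at the mouth. Finger hollow (floor z 11) over x -56..56, y -14..30 mm. Origin at bench level under the recess: a seated tool has its origin 8 mm above it and the same x and y axes.
- lamp_insert: Tool insert with the longest straight recess, 105 mm in y, 31 in x, for the lamp. Dark plastic, pale grey recess floor, 130 x 180 x 20 mm high, fixed. Recess floor at z 8, tapered walls: 3 mm play at the floor, 9 at the mouth. Finger hollow (floor z 11) over x -54..54, y -20..24 mm. Origin at bench level under the recess: a seated tool has its origin 8 mm above it and the same x and y axes.
- cup_long: Pink ceramic gas cup lying on its side, 17 mm across, 47 mm long (along y). Origin under its middle. Leave it where it is.
- cup_short: Pink ceramic gas cup lying on its side, 17 mm across, 40 mm long (along y). Origin under its middle. Leave it where it is.

How it is judged (in metres and radians):
At the end, for the whole second after the job is handed in: Each of the four tools lies in its own insert: its origin within 12 mm (level) of the insert's, its underside 4 to 13 mm above the bench (the recess floor is at 8 mm), tilted less than 8 degrees, its x axis within 17 degrees of the insert's x axis (either way round), all at rest (horizontal distance between square and square_insert below 0.012 m and z of square in the frame of square_insert between 0.004 and 0.013 m and angle between each of square, vee_block, tape, lamp's own z axis and vertical below 0.14 rad and angle between the x axis of square and the x axis of square_insert, either way round below 0.3 rad and linear speed of each of square, vee_block, tape, lamp below 0.02 m/s and horizontal distance between vee_block and block_insert below 0.012 m and z of vee_block in the frame of block_insert between 0.004 and 0.013 m and angle between the x axis of vee_block and the x axis of block_insert, either way round below 0.3 rad and horizontal distance between tape and tape_insert below 0.012 m and z of tape in the frame of tape_insert between 0.004 and 0.013 m and angle between the x axis of tape and the x axis of tape_insert, either way round below 0.3 rad and horizontal distance between lamp and lamp_insert below 0.012 m and z of lamp in the frame of lamp_insert between 0.004 and 0.013 m and angle between the x axis of lamp and the x axis of lamp_insert, either way round below 0.3 rad); the robot touches nothing.
It fails at once if the long gas cup was pushed more than 20 mm (distance of cup_long from where it was at the start of the episode above 0.02 m).
It fails at once if the short gas cup was pushed more than 20 mm (distance of cup_short from where it was at the start of the episode above 0.02 m).
It also fails if it takes over 109 s, if anything falls off the work surface, if the arm or the gripper's body presses on something with over 40 N, if the wrist force passes 120 N, or if a joint passes its speed limit or range.

## Working session

There is one attempt and no reset: what is moved stays moved. The work goes in short steps, Python scripts to look and compute and a tool call to move; the robot and the scene stay as the last step left them, time stands still between calls to the robot, and variables do not carry over. Pictures are saved under pics/ and viewed, at most 14 in all, crops included, and the job is handed in when it is done.

Besides the shell and the picture viewer there is one more tool, called after ">>>" as a command line: name --argument value ..., lists and objects as JSON in quotes. servo_tool: Moves the arm, as the interface text tells. Its arguments: {"type":"object","properties":{"plan":{"type":"array","items":{"type":"array"}}},"required":["plan"]}

```bash
mkdir -p pics; ls; python3 - <<'E'
from rig import robot
import cv2,json
s=robot.observe(); print({k:s[k] for k in ("clock","tcp_pos","orientation","opening")},robot.tcp_to_grasp)
for n in("top","scene"):
    p,d=robot.read_camera(n); cv2.imwrite(f"pics/{n}0.png",p[:,:,::-1]); m=robot.camera_model(n); print(n,m)
    for q in ["square","vee_block","tape","lamp","square_insert","block_insert","tape_insert","lamp_insert","cup_long","cup_short"]:
        if n=="top":
            r=robot.search_frame(n,q); print(q,[(round(x["xy"][0]*640),round(x["xy"][1]*480),round(x["conf"],2)) for x in r[:3]])
E
```

```text
pics
{'clock': 0.0, 'tcp_pos': array([175.01384005, 547.07701562, 230.28902692]), 'orientation': array([ 1.54296254e-01,  9.88024162e-01, -8.95410836e-04, -3.44943996e-04]), 'opening': 85.52478373397105} 18.700000000000003
top {'vfov': 43.9664867561355, 'cx': 325.81819272256917, 'cy': 244.21507811541022, 'R': array([[ 0.00605452, -0.99982432, -0.01773903],
       [-0.99616341, -0.00448173, -0.08739782],
       [ 0.08730297,  0.01820013, -0.99601554]]), 't': array([  12.07263294,  503.29845469, 1166.48696088])}
square [(330, 303, 0.97)]
vee_block [(263, 281, 0.92)]
tape [(172, 298, 0.69)]
lamp [(480, 298, 0.97)]
square_insert [(295, 182, 0.61)]
block_insert [(375, 179, 0.96)]
tape_insert [(458, 206, 0.65)]
lamp_insert [(209, 198, 0.66), (266, 282, 0.17)]
cup_long [(175, 300, 0.63), (420, 278, 0.47)]
cup_short [(303, 252, 0.65), (483, 302, 0.52)]
scene {'vfov': 56.045642883313626, 'cx': 325.64627292288526, 'cy': 232.6113362504427, 'R': array([[ 0.63387555, -0.77342049,  0.00474722],
       [-0.37154143, -0.3098776 , -0.87517589],
       [ 0.67835002,  0.55298881, -0.48378159]]), 't': array([-317.00936422,  199.14363351,  524.64154848])}
```

View pics/top0.png

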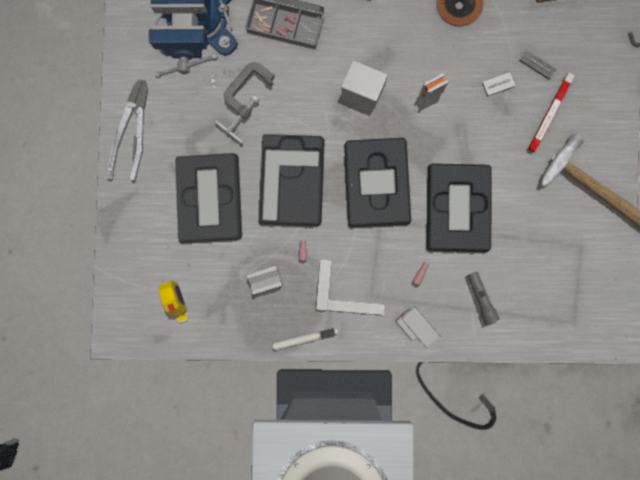

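View pics/scene0.png

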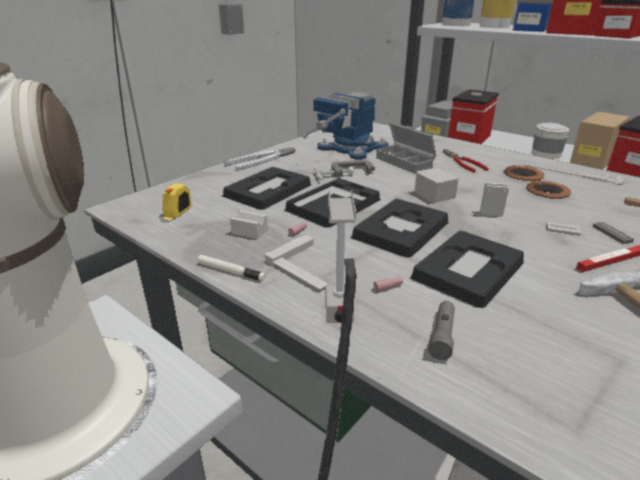

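The top view shows the lamp insert at (209,198), square insert at (291,182), block insert at (378,182) and tape insert at (459,208). The loose tools are the tape at (172,300), vee block at (265,281), square with its corner at (323,307), and lamp at (482,298). The cups are at (303,251) and (421,274). Next I measure them from depth.

```bash
cat > h.py <<'E'
from rig import robot
import numpy as np, cv2
def cloud(n="top"):
    p,d=robot.read_camera(n); m=robot.camera_model(n)
    f=240/np.tan(np.radians(m["vfov"]/2)); v,u=np.mgrid[:480,:640]
    c=np.stack([(u-m["cx"])/f*d,(v-m["cy"])/f*d,d],-1)
    return p,d,(c-m["t"])@m["R"]          # R^T (c-t)
def ray(u,v,z,n="top"):
    m=robot.camera_model(n); f=240/np.tan(np.radians(m["vfov"]/2))
    r=np.array([(u-m["cx"])/f,(v-m["cy"])/f,1])@m["R"]; o=-m["t"]@m["R"]
    return (o+r*(z-o[2])/r[2])[:2]
def rect(P):
    (c,s,a)=cv2.minAreaRect(P[:,:2].astype(np.float32)); b=cv2.boxPoints((c,s,a))
    e=b[1]-b[0]; g=b[2]-b[1]; l=e if np.hypot(*e)>np.hypot(*g) else g
    return np.round(c,1),np.round(sorted(s),1),"long axis deg",round(np.degrees(np.arctan2(l[1],l[0]))%180,1)
E
python3 - <<'E'
from h import *
p,d,X=cloud(); z=X[...,2]; print("bench z",np.median(z[220:350,100:550]))
boxes=dict(tape=(150,275,195,330),vee=(243,260,287,300),square=(310,255,392,320),lamp=(460,265,505,335),cups=(293,235,313,268),cupl=(408,255,434,292))
for k,(a,b,c,e) in boxes.items():
    P=X[b:e,a:c].reshape(-1,3); P=P[P[:,2]>5]
    print(k,len(P),"zmax",np.round(np.percentile(P[:,2],[50,98])),*rect(P))
    if k in("tape","vee","lamp","square"):
        t={"tape":45,"vee":28,"lamp":15,"square":11.5}[k]; Q=P[P[:,2]>t]; print("   top",len(Q),*rect(Q))
g=p.astype(float).mean(-1)
for k,(a,b,c,e) in dict(lampI=(170,145,248,250),sqI=(255,130,328,230),blI=(340,132,415,232),tapeI=(422,158,498,258)).items():
    P=X[b:e,a:c].reshape(-1,3);G=g[b:e,a:c].ravel()
    m=(P[:,2]>14)&(G<90); print(k,"outline",np.median(P[m,2]).round(),*rect(P[m]))
    M=np.zeros((480,640),np.uint8); M[b+14:e-14,a+14 if k!="sqI" else a+8:c-14 if k!="sqI" else c-8]=255
    M[(g<125)]=0; n,L,S,_=cv2.connectedComponentsWithStats(M); i=1+S[1:,4].argmax(); vu=np.argwhere(L==i)
    W=np.array([ray(u,v,8) for v,u in vu]); print("   recess",len(W),*rect(W))
crop=cv2.resize(p[225:350,140:520],None,fx=2.1,fy=2.1,interpolation=3); cv2.imwrite("pics/crop1.png",crop[:,:,::-1])
E
```

```text
bench z 0.846668929571933
tape 800 zmax [52. 64.] [390.9 180.4] [105.7 375.1] long axis deg 92.4
   top 482 [411.5 168.1] [ 60.3 345.6] long axis deg 96.0
vee 690 zmax [30. 39.] [433.   87.9] [ 78.7 189.2] long axis deg 90.4
   top 399 [429.6  81.5] [ 56.3 178.2] long axis deg 88.7
square 1221 zmax [12. 21.] [418.2 -34.3] [129.  160.9] long axis deg 91.6
   top 666 [419.6 -34.6] [ 99.1 132.2] long axis deg 86.5
lamp 762 zmax [ 25. 949.] [ 390.6 -173. ] [129.4 332. ] long axis deg 90.3
   top 690 [ 419.5 -174.7] [ 98.6 323.2] long axis deg 79.9
cups 168 zmax [ 15. 804.] [453.7  46.3] [ 52.5 142.6] long axis deg 24.2
cupl 189 zmax [  15. 1206.] [ 420.8 -103.9] [ 46.8 195.8] long axis deg 112.0
lampI outline 20.0 [512.6 193.4] [191.3 418.4] long axis deg 36.0
   recess 1054 [600.2 257.5] [ 39.6 113.4] long axis deg 3.6
sqI outline 20.0 [561.6  79.2] [141.9 338.7] long axis deg 5.2
   recess 1461 [629.6  87.9] [108.5 135.2] long axis deg 178.3
blI outline 20.0 [559.7 -84.4] [140.2 327.3] long axis deg 177.4Traceback (most recent call last):
  File "<stdin>", line 15, in <module>
  File "h.py", line 9, in ray
    m=robot.camera_model(n); f=240/np.tan(np.radians(m["vfov"]/2))
ValueError: time passes only in moves, steps and waits
```

```bash
python3 - <<'E'
s=open('h.py').read()
i=s.index("def ray"); j=s.index("def rect")
s=s[:i]+'''def ray(u,v,z,n="top"):
    m=robot.camera_model(n); f=240/np.tan(np.radians(m["vfov"]/2)); u,v=np.broadcast_arrays(u,v)
    r=np.stack([(u-m["cx"])/f,(v-m["cy"])/f,u*0+1.],-1)@m["R"]; o=-m["t"]@m["R"]
    return (o+r*((z-o[2])/r[...,2])[...,None])[...,:2]
def blob(M):
    n,L,S,_=cv2.connectedComponentsWithStats(M.astype(np.uint8),connectivity=4); return L==1+S[1:,4].argmax()
'''+s[j:]
open('h.py','w').write(s)
E
cat > meas.py <<'E'
from h import *
p,d,X=cloud(); np.savez("c0.npz",p=p,X=X); z=cv2.medianBlur(X[...,2].astype(np.float32),3)
boxes=dict(tape=(150,275,195,330),vee=(243,260,287,300),square=(310,255,392,320),lamp=(460,265,505,335),cups=(293,235,313,268),cupl=(408,255,434,292))
lv=dict(tape=(5,42),vee=(5,27),square=(5,11.5),lamp=(5,14),cups=(5,),cupl=(5,))
B=ray(*np.meshgrid(range(640),range(480)),0)
for k,(a,b,c,e) in boxes.items():
    for t in lv[k]:
        M=np.zeros((480,640),bool); M[b:e,a:c]=(z[b:e,a:c]>t)&(z[b:e,a:c]<75); M=blob(M)
        zz=np.median(z[M]); P=X[M]; P=P[(abs(P[:,2]-z[M])<4)]
        print(k,t,M.sum(),"z",zz.round(),*rect(P))
g=p.astype(float).mean(-1); R8=ray(*np.meshgrid(range(640),range(480)),8);R20=ray(*np.meshgrid(range(640),range(480)),20)
for k,(a,b,c,e) in dict(lampI=(170,145,248,250),sqI=(255,130,328,230),blI=(340,132,415,232),tapeI=(422,158,498,258)).items():
    M=np.zeros((480,640),bool); M[b:e,a:c]=(g[b:e,a:c]<95); M=blob(M); print(k,"outline",*rect(R20[M]))
    F=np.zeros((480,640),np.uint8); h=cv2.convexHull(np.argwhere(M)[:,::-1].astype(np.int32)); cv2.fillConvexPoly(F,h,1)
    F=cv2.erode(F,np.ones((7,7)))>0; N=blob(F&(g>125)); print("   recess",N.sum(),*rect(R8[N]))
crop=cv2.resize(p[225:350,140:520],None,fx=2.1,fy=2.1,interpolation=3); cv2.imwrite("pics/crop1.png",crop[:,:,::-1])
E
python3 meas.py
```

```text
tape 5 720 z 54.0 [390.5 318.2] [33.4 72.7] long axis deg 19.1
tape 42 503 z 58.0 [396.  320.3] [32.8 58.8] long axis deg 21.9
vee 5 651 z 30.0 [430.9 136.7] [40.2 60.3] long axis deg 107.5
vee 27 212 z 32.0 [442.9 140.4] [15.2 58.9] long axis deg 107.5
square 5 1123 z 12.0 [418.8 -36.5] [ 99.4 134.8] long axis deg 85.6
square 11.5 556 z 16.0 [423.1  18.9] [23.7 99.1] long axis deg 175.7
lamp 5 696 z 25.0 [ 400.7 -296.5] [ 34.1 104.1] long axis deg 19.9
lamp 14 679 z 25.0 [ 398.6 -292.8] [ 30.  103.6] long axis deg 23.5
cups 5 150 z 14.0 [491.   63.1] [16.6 38.8] long axis deg 1.9
cupl 5 175 z 15.0 [ 446.  -175.9] [17.8 46.6] long axis deg 151.7
lampI outline [596.5 253.4] [128.6 180.2] long axis deg 3.7
   recess 1053 [600.2 257.5] [ 39.6 113.4] long axis deg 3.6
sqI outline [632.7  85.4] [127.1 188.7] long axis deg 178.1
   recess 1513 [625.5  88.1] [108.4 143.3] long axis deg 178.3
blI outline [629.3 -87.4] [129.  180.6] long axis deg 3.0
   recess 772 [632.7 -88.7] [47.5 68.4] long axis deg 93.0
tapeI outline [ 577.7 -250. ] [127.6 180.3] long axis deg 179.0
   recess 870 [ 581.4 -253.4] [38.4 90.4] long axis deg 179.2
```

View pics/crop1.png

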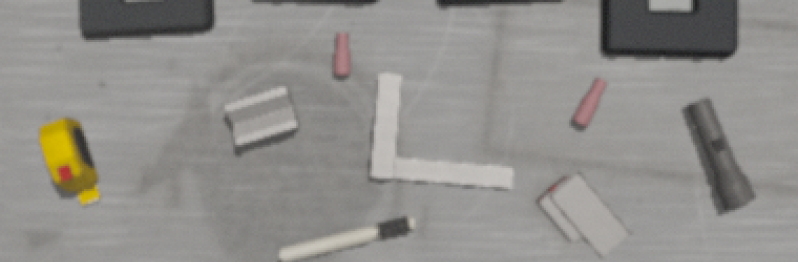

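The crop confirms the tools' layout: the square's stock runs vertically at (387,125), the lamp head is at the lower right (733,195), and the tape hook is at the lower right (90,197). I'll refine the values from the saved cloud.

```bash
cat > ref.py <<'E'
from h import *
c=np.load("c0.npz"); p,X=c["p"],c["X"]; z=cv2.medianBlur(X[...,2].astype(np.float32),3); g=p.astype(float).mean(-1)
R20=ray(*np.meshgrid(range(640),range(480)),20)
for k,(a,b,cc,e) in dict(lampI=(170,145,248,250),sqI=(255,130,328,230),blI=(340,132,415,232),tapeI=(422,158,498,258)).items():
    M=np.zeros((480,640),bool); M[b:e,a:cc]=(g[b:e,a:cc]<95); M=blob(M)
    F=np.zeros((480,640),np.uint8); h=cv2.convexHull(np.argwhere(M)[:,::-1].astype(np.int32)); cv2.fillConvexPoly(F,h,1)
    F=cv2.erode(F,np.ones((7,7)))>0; N=blob(F&(g>125)); print(k,*rect(R20[N]))
for k,(a,b,cc,e),t in(("lamp",(460,265,505,335),10),("tape",(150,275,195,330),5),("tape",(150,275,195,330),40)):
    M=np.zeros((480,640),bool); M[b:e,a:cc]=(z[b:e,a:cc]>t)&(z[b:e,a:cc]<75); M=blob(M)
    P=X[M]; P=P[abs(P[:,2]-z[M])<4]; q=P[:,:2]; m=q.mean(0); w,V=np.linalg.eigh(np.cov((q-m).T)); v=V[:,1]*np.sign(V[0,1])
    ang=np.degrees(np.arctan2(v[1],v[0])); print(k,t,"pca",ang.round(1))
    if k=="tape": v=np.array([np.cos(np.radians(20)),np.sin(np.radians(20))])
    s=(q-m)@v; n=np.array([-v[1],v[0]]); r=(q-m)@n
    for lo in range(-60,60,10):
        i=(s>=lo)&(s<lo+10)
        if i.sum()>3: print("  s",lo,"n",i.sum(),"zmax",np.percentile(P[i,2],95).round(),"lat",np.percentile(r[i],[2,98]).round(1))
    print("  s ext",np.percentile(s,[0.5,99.5]).round(1),"mean",m.round(1))
E
python3 ref.py
```

```text
lampI [598.2 254.9] [ 39.2 112.2] long axis deg 3.6
sqI [623.2  87.1] [107.4 141.8] long axis deg 178.3
blI [630.3 -87.9] [47.1 67.7] long axis deg 93.0
tapeI [ 579.6 -250.9] [38.  89.5] long axis deg 179.2
lamp 10 pca 20.5
  s -50 n 57 zmax 34.0 lat [-14.4  12.3]
  s -40 n 79 zmax 35.0 lat [-15.4  12.9]
  s -30 n 72 zmax 33.0 lat [-14.6  12.2]
  s -20 n 63 zmax 30.0 lat [-12.5  10.2]
  s -10 n 59 zmax 29.0 lat [-12.    9.5]
  s 0 n 56 zmax 30.0 lat [-11.6   9. ]
  s 10 n 58 zmax 29.0 lat [-11.9   9.5]
  s 20 n 53 zmax 28.0 lat [-11.4   9.2]
  s 30 n 58 zmax 27.0 lat [-11.7   9.6]
  s 40 n 54 zmax 27.0 lat [-12.3  10.1]
  s 50 n 26 zmax 23.0 lat [-9.6  9.6]
  s ext [-47.2  54. ] mean [ 395.6 -294.3]
tape 5 pca 18.4
  s -40 n 29 zmax 27.0 lat [-6.6 16.8]
  s -30 n 99 zmax 60.0 lat [-11.3  15.9]
  s -20 n 98 zmax 62.0 lat [-11.3  17.7]
  s -10 n 112 zmax 62.0 lat [-11.8  17.7]
  s 0 n 112 zmax 62.0 lat [-12.1  17.8]
  s 10 n 101 zmax 62.0 lat [-12.   17.9]
  s 20 n 93 zmax 59.0 lat [-11.5  17.6]
  s 30 n 32 zmax 50.0 lat [-9.6 18.2]
  s ext [-33.3  34.2] mean [393.3 314.8]
tape 40 pca 19.9
  s -30 n 72 zmax 61.0 lat [-12.2  14.6]
  s -20 n 87 zmax 62.0 lat [-13.3  15.6]
  s -10 n 90 zmax 62.0 lat [-13.8  15.3]
  s 0 n 90 zmax 62.0 lat [-13.7  15.8]
  s 10 n 79 zmax 61.0 lat [-13.1  15.6]
  s 20 n 68 zmax 57.0 lat [-12.6  15.9]
  s 30 n 6 zmax 47.0 lat [-9.3 13.4]
  s ext [-28.6  30.3] mean [395.8 318. ]
```

```bash
cat > plan.py <<'E'
import sys,json
from h import *
from scipy.spatial.transform import Rotation as Rt
def pose():
    s=robot.observe(); R=Rt.from_quat(s["orientation"]).as_matrix()
    return s,np.array(s["tcp_pos"]),np.degrees(np.arctan2(R[1,1],R[0,1]))
def plan(wps):   # wps: x,y,z,yaw(deg of tool y),grip,nrows
    s,p,yaw=pose(); print("at",p.round(1),"yaw",yaw.round(1),"t",round(s["clock"],1),"open",round(s["opening"],1),"gf",round(s["grasp_force"],1))
    out=[]
    for x,y,z,w,g,n in wps:
        d=(np.array([x,y,z])-p)/n/10; dw=np.radians((w-yaw+180)%360-180)/n; yw=np.radians(yaw)
        for i in range(n):
            a=yw+i*dw
            out.append([[round(-np.sin(a)*d[0]+np.cos(a)*d[1],2),round(np.cos(a)*d[0]+np.sin(a)*d[1],2),round(-d[2],2)],[0,0,round(-dw,3)],g])
        p,yaw=np.array([x,y,z]),w
    for r in out: print(json.dumps(r).replace(" ",""))
if __name__=="__main__": plan(json.loads(sys.argv[1]))
E
python3 plan.py '[[394,318.3,110,110,0,12]]'
```

```text
at [175.3 547.6 231.3] yaw 72.3 t 0.7 open 85.5 gf 0.0
[[-2.32,-1.26,1.01],[0,0,-0.055],0]
[[-2.25,-1.39,1.01],[0,0,-0.055],0]
[[-2.17,-1.51,1.01],[0,0,-0.055],0]
[[-2.08,-1.63,1.01],[0,0,-0.055],0]
[[-1.99,-1.74,1.01],[0,0,-0.055],0]
[[-1.89,-1.85,1.01],[0,0,-0.055],0]
[[-1.78,-1.95,1.01],[0,0,-0.055],0]
[[-1.68,-2.04,1.01],[0,0,-0.055],0]
[[-1.56,-2.13,1.01],[0,0,-0.055],0]
[[-1.44,-2.21,1.01],[0,0,-0.055],0]
[[-1.32,-2.29,1.01],[0,0,-0.055],0]
[[-1.19,-2.36,1.01],[0,0,-0.055],0]
```

>>> servo_tool --plan '[[[-2.3,-1.3,1],[0,0,-0.055],0],[[-2.25,-1.4,1],[0,0,-0.055],0],[[-2.2,-1.5,1],[0,0,-0.055],0],[[-2.1,-1.6,1],[0,0,-0.055],0],[[-2,-1.75,1],[0,0,-0.055],0],[[-1.9,-1.85,1],[0,0,-0.055],0],[[-1.8,-1.95,1],[0,0,-0.055],0],[[-1.7,-2.05,1],[0,0,-0.055],0],[[-1.55,-2.1,1],[0,0,-0.055],0],[[-1.45,-2.2,1],[0,0,-0.055],0],[[-1.3,-2.3,1],[0,0,-0.055],0],[[-1.2,-2.35,1],[0,0,-0.055],0]]'

```text
clock: 1.7
tcp_pos: [395.8, 317.4, 111.0]
orientation: [-0.176, 0.984, 0.0, 0.0]
force: [-0.2, 0.7, 0.3]
opening: 85.6
grasp_force: 0.0
```

```bash
python3 plan.py '[[394,318.3,12,110,0,5],[394,318.3,12,110,0.8,1]]'
```

```text
at [395.8 317.4 111. ] yaw 110.2 t 1.7 open 85.6 gf 0.0
[[0.03,0.03,1.98],[0,0,0.001],0]
[[0.03,0.03,1.98],[0,0,0.001],0]
[[0.03,0.03,1.98],[0,0,0.001],0]
[[0.03,0.03,1.98],[0,0,0.001],0]
[[0.03,0.03,1.98],[0,0,0.001],0]
[[-0.0,0.0,-0.0],[0,0,-0.0],0.8]
```

>>> servo_tool --plan '[[[0.05,0.05,2],[0,0,0],0],[[0.05,0.05,2],[0,0,0],0],[[0,0,2],[0,0,0],0],[[0,0,2],[0,0,0],0],[[0,0,1.9],[0,0,0],0],[[0,0,0],[0,0,0],0],[[0,0,0],[0,0,0],1],[[0,0,0],[0,0,0],1],[[0,0,0],[0,0,0],1],[[0,0,0],[0,0,0],1],[[0,0,0],[0,0,0],1],[[0,0,0],[0,0,0],1]]'

```text
clock: 2.7
tcp_pos: [394.8, 319.5, 13.7]
orientation: [-0.174, 0.985, 0.0, 0.001]
force: [-1.6, -1.1, 7.0]
opening: 30.0
grasp_force: 60.3
```

```bash
python3 plan.py '[[394,318.3,120,110,1,4],[587.6,-251,120,89.2,1,16]]'
```

```text
at [394.8 319.5  13.7] yaw 110.1 t 2.7 open 30.0 gf 60.3
[[0.03,-0.02,-2.66],[0,0,0.0],1]
[[0.03,-0.02,-2.66],[0,0,0.0],1]
[[0.03,-0.02,-2.66],[0,0,0.0],1]
[[0.03,-0.02,-2.66],[0,0,0.0],1]
[[0.08,-3.76,-0.0],[0,0,0.023],1]
[[-0.01,-3.76,-0.0],[0,0,0.023],1]
[[-0.09,-3.76,-0.0],[0,0,0.023],1]
[[-0.18,-3.75,-0.0],[0,0,0.023],1]
[[-0.26,-3.75,-0.0],[0,0,0.023],1]
[[-0.35,-3.74,-0.0],[0,0,0.023],1]
[[-0.43,-3.73,-0.0],[0,0,0.023],1]
[[-0.52,-3.72,-0.0],[0,0,0.023],1]
[[-0.6,-3.71,-0.0],[0,0,0.023],1]
[[-0.68,-3.7,-0.0],[0,0,0.023],1]
[[-0.77,-3.68,-0.0],[0,0,0.023],1]
[[-0.85,-3.66,-0.0],[0,0,0.023],1]
[[-0.93,-3.64,-0.0],[0,0,0.023],1]
[[-1.02,-3.62,-0.0],[0,0,0.023],1]
[[-1.1,-3.59,-0.0],[0,0,0.023],1]
[[-1.18,-3.57,-0.0],[0,0,0.023],1]
```

>>> servo_tool --plan '[[[0,0,-1.5],[0,0,0],1],[[0,0,-3],[0,0,0],1],[[0,0,-3],[0,0,0],1],[[0,0,-3],[0,0,0],1],[[0.1,-2.5,0],[0,0,0.023],1],[[0,-3.5,0],[0,0,0.023],1],[[-0.1,-3.6,0],[0,0,0.023],1],[[-0.2,-3.6,0],[0,0,0.023],1],[[-0.25,-3.6,0],[0,0,0.023],1],[[-0.35,-3.6,0],[0,0,0.023],1],[[-0.4,-3.6,0],[0,0,0.023],1],[[-0.5,-3.6,0],[0,0,0.023],1]]'

```text
clock: 3.7
tcp_pos: [482.4, 55.2, 116.9]
orientation: [-0.082, 0.997, 0.0, -0.0]
force: [1.2, 0.3, -3.3]
opening: 30.2
grasp_force: 60.0
```

```bash
python3 plan.py '[[587.6,-251,110,89.2,1,11]]'
```

```text
at [482.4  55.2 116.9] yaw 99.5 t 3.7 open 30.2 gf 60.0
[[-0.49,-2.9,0.06],[0,0,0.016],1]
[[-0.53,-2.89,0.06],[0,0,0.016],1]
[[-0.58,-2.89,0.06],[0,0,0.016],1]
[[-0.63,-2.88,0.06],[0,0,0.016],1]
[[-0.67,-2.87,0.06],[0,0,0.016],1]
[[-0.72,-2.85,0.06],[0,0,0.016],1]
[[-0.77,-2.84,0.06],[0,0,0.016],1]
[[-0.81,-2.83,0.06],[0,0,0.016],1]
[[-0.86,-2.82,0.06],[0,0,0.016],1]
[[-0.9,-2.8,0.06],[0,0,0.016],1]
[[-0.95,-2.79,0.06],[0,0,0.016],1]
```

>>> servo_tool --plan '[[[-0.5,-2.9,0],[0,0,0.016],1],[[-0.5,-2.9,0],[0,0,0.016],1],[[-0.6,-2.9,0],[0,0,0.016],1],[[-0.6,-2.9,0.1],[0,0,0.016],1],[[-0.7,-2.9,0.1],[0,0,0.016],1],[[-0.7,-2.9,0.1],[0,0,0.016],1],[[-0.8,-2.8,0.1],[0,0,0.016],1],[[-0.8,-2.8,0.1],[0,0,0.016],1],[[-0.9,-2.8,0.1],[0,0,0.016],1],[[-0.9,-2.8,0.1],[0,0,0.016],1],[[-0.9,-2.8,0.1],[0,0,0.016],1],[[0,0,0],[0,0,0],1]]'

```text
clock: 4.7
tcp_pos: [589.1, -254.7, 108.8]
orientation: [0.007, 1.0, -0.001, 0.0]
force: [-0.9, -0.4, -1.8]
opening: 30.5
grasp_force: 60.3
```

```bash
cat > look.py <<'E'
from h import *; import sys
n,u0,v0,w,hh,name=sys.argv[1],*map(int,sys.argv[2:6]),sys.argv[6]
p,d=robot.read_camera(n); s=min(800/w,600/hh)
cv2.imwrite(f"pics/{name}.png",cv2.resize(p[v0:v0+hh,u0:u0+w],None,fx=s,fy=s,interpolation=3)[:,:,::-1])
E
python3 look.py scene 360 160 200 150 tape1; python3 plan.py '[[587.6,-251,60,89.2,1,4],[587.6,-251,24,89.2,1,4]]'
```

```text
at [ 588.5 -252.   108.6] yaw 89.3 t 4.8 open 30.1 gf 60.3
[[0.02,0.02,1.21],[0,0,0.0],1]
[[0.02,0.02,1.21],[0,0,0.0],1]
[[0.02,0.02,1.21],[0,0,0.0],1]
[[0.02,0.02,1.21],[0,0,0.0],1]
[[0.0,0.0,0.9],[0,0,-0.0],1]
[[0.0,0.0,0.9],[0,0,-0.0],1]
[[0.0,0.0,0.9],[0,0,-0.0],1]
[[0.0,0.0,0.9],[0,0,-0.0],1]
```

View pics/tape1.png

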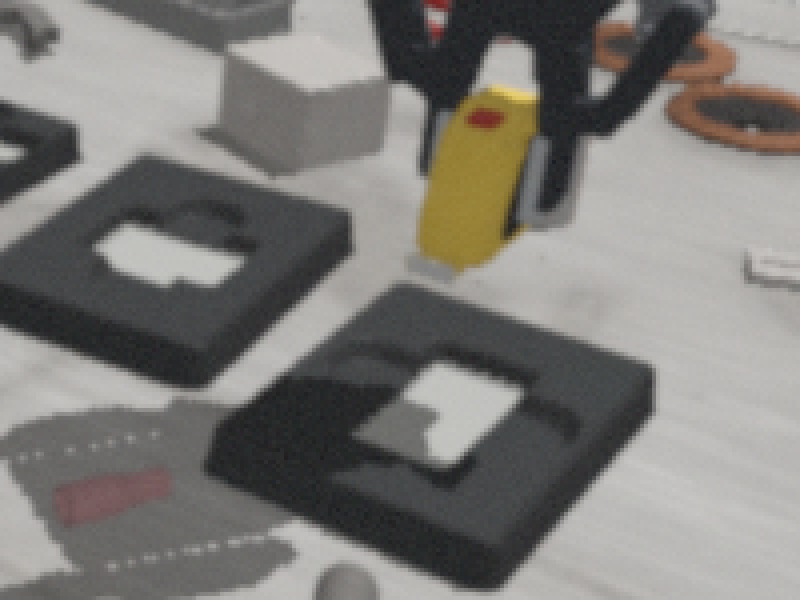

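The tape is held upright with its hook toward the robot. It's over the tape insert, whose recess is at about (450,415) in the crop. I'll check its along-axis position in the hand before lowering.

```bash
python3 - <<'E'
from h import *
for n in("scene","top"):
    p,d,X=cloud(n); q=p.astype(int)
    M=(q[...,0]>110)&(q[...,2]<0.5*q[...,0])&(q[...,1]>0.6*q[...,0])&(abs(X[...,1]+252)<40)&(abs(X[...,0]-588)<70)&(X[...,2]>80)
    P=X[M]; print(n,len(P),"x",np.percentile(P[:,0],[1,5,50,95,99]).round(1),"y",np.percentile(P[:,1],[2,50,98]).round(1),"z",np.percentile(P[:,2],[2,98]).round(1))
    for lo in range(90,170,10):
        i=(P[:,2]>=lo)&(P[:,2]<lo+10)
        if i.sum()>5: print(lo,i.sum(),np.percentile(P[i,0],[2,98]).round(1))
E
```

```text
scene 809 x [550.1 551.5 558.6 582.  594.6] y [-265.4 -254.  -238.7] z [ 98.8 154.1]
90 25 [547.7 554.9]
100 114 [550.1 565.5]
110 121 [550.5 564.5]
120 134 [552.6 568.2]
130 138 [556.3 571.7]
140 158 [559.1 577.8]
150 117 [562.9 597.6]Traceback (most recent call last):
  File "<stdin>", line 5, in <module>
    return _quantile_unchecked(
        a, q, axis, out, overwrite_input, method, keepdims, weights)
    return _ureduce(a,
                    func=_quantile_ureduce_func,
    ...<5 lines>...
                    overwrite_input=overwrite_input,
                    method=method)
    r = func(a, **kwargs)
    result = _quantile(arr,
                       quantiles=q,
    ...<2 lines>...
                       out=out,
                       weights=wgt)
    slices_having_nans = np.isnan(arr[-1, ...])
                                  ~~~^^^^^^^^^
IndexError: index -1 is out of bounds for axis 0 with size 0
```

>>> servo_tool --plan '[[[-0.1,0.1,1.2],[0,0,0],1],[[-0.1,0,1.2],[0,0,0],1],[[0,0,1.2],[0,0,0],1],[[0,0,1.2],[0,0,0],1],[[0,0,0.8],[0,0,0],1],[[0,0,0.8],[0,0,0],1],[[0,0,0.6],[0,0,0],1],[[0,0,0.5],[0,0,0],1],[[0,0,0.4],[0,0,0],1],[[0,0,0.3],[0,0,0],1],[[0,0,0.2],[0,0,0],1],[[0,0,0],[0,0,0],1]]'

```text
clock: 5.85
tcp_pos: [591.0, -249.1, 25.5]
orientation: [0.005, 1.0, -0.0, 0.0]
force: [0.3, -0.3, -2.7]
opening: 30.3
grasp_force: 60.3
```

```bash
python3 plan.py '[[590,-251,22,89.2,1,4]]'|head -2
```

```text
at [ 591.  -249.1   25.5] yaw 89.4 t 5.8 open 30.3 gf 60.3
[[0.02,-0.05,0.09],[0,0,0.001],1]
```

>>> servo_tool --plan '[[[0,-0.15,0.1],[0,0,0],1],[[0,0,0.1],[0,0,0],1],[[0,0,0.1],[0,0,0],1],[[0,0,0],[0,0,0],1],[[0,0,0],[0,0,0],0.4],[[0,0,0],[0,0,0],0.4],[[0,0,0],[0,0,0],0.4],[[0,0,0],[0,0,0],0.4]]'

```text
clock: 6.52
tcp_pos: [590.9, -250.1, 22.6]
orientation: [0.005, 1.0, -0.0, 0.0]
force: [-0.3, -0.5, -0.7]
opening: 51.6
grasp_force: 0.0
```

```bash
python3 look.py scene 360 160 200 150 tape2; python3 plan.py '[[590,-251,125,89.2,0.4,4],[421.2,20.5,125,85.6,0.3,8],[421.2,20.5,60,85.6,0.3,2]]'
```

```text
at [ 590.8 -250.1   22.5] yaw 89.4 t 6.6 open 51.5 gf 0.0
[[0.02,-0.02,-2.56],[0,0,0.001],0.4]
[[0.02,-0.02,-2.56],[0,0,0.001],0.4]
[[0.02,-0.02,-2.56],[0,0,0.001],0.4]
[[0.02,-0.02,-2.56],[0,0,0.001],0.4]
[[2.16,3.36,-0.0],[0,0,0.008],0.3]
[[2.18,3.35,-0.0],[0,0,0.008],0.3]
[[2.21,3.33,-0.0],[0,0,0.008],0.3]
[[2.24,3.31,-0.0],[0,0,0.008],0.3]
[[2.26,3.29,-0.0],[0,0,0.008],0.3]
[[2.29,3.28,-0.0],[0,0,0.008],0.3]
[[2.31,3.26,-0.0],[0,0,0.008],0.3]
[[2.34,3.24,-0.0],[0,0,0.008],0.3]
[[0.0,0.0,3.25],[0,0,-0.0],0.3]
[[0.0,0.0,3.25],[0,0,-0.0],0.3]
```

View pics/tape2.png

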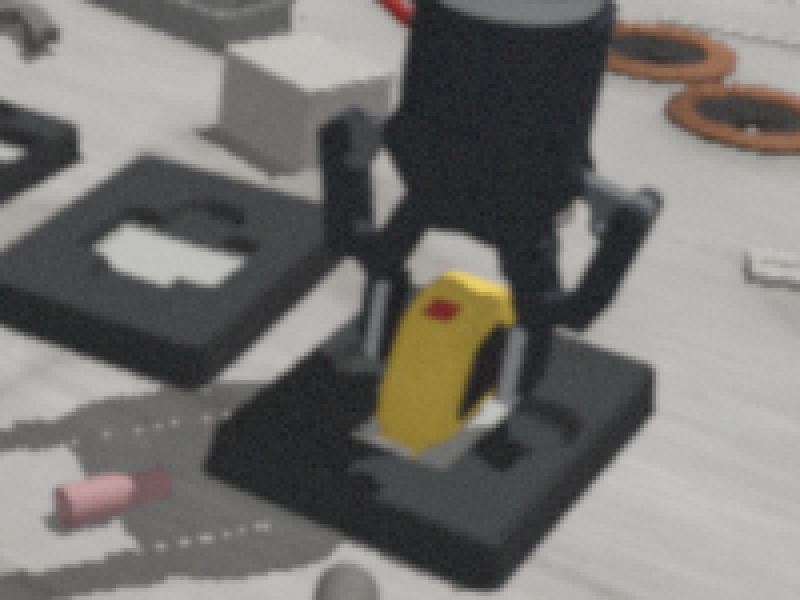

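The tape stands in its recess with the fingers clear. Next is the square.

>>> servo_tool --plan '[[[0,0,-2.5],[0,0,0],0.4],[[0,0,-2.5],[0,0,0],0.4],[[0,0,-2.6],[0,0,0],0.4],[[0,0,-2.6],[0,0,0],0.4],[[2.2,3.3,0],[0,0,0.008],0.35],[[2.2,3.3,0],[0,0,0.008],0.35],[[2.2,3.3,0],[0,0,0.008],0.35],[[2.2,3.3,0],[0,0,0.008],0.35],[[2.3,3.3,0],[0,0,0.008],0.35],[[2.3,3.3,0],[0,0,0.008],0.35],[[2.3,3.3,0],[0,0,0.008],0.35],[[2.3,3.2,0],[0,0,0.008],0.35]]'

```text
clock: 7.57
tcp_pos: [419.5, 20.9, 124.4]
orientation: [0.037, 0.999, 0.0, 0.0]
force: [0.8, 0.6, 1.3]
opening: 55.7
grasp_force: 0.0
```

```bash
python3 plan.py '[[421.2,20.5,30,85.6,0.35,4],[421.2,20.5,3,85.6,0.35,3]]'
```

```text
at [419.5  20.9 124.4] yaw 85.7 t 7.6 open 55.7 gf 0.0
[[-0.04,-0.01,2.36],[0,0,0.001],0.35]
[[-0.04,-0.01,2.36],[0,0,0.001],0.35]
[[-0.04,-0.01,2.36],[0,0,0.001],0.35]
[[-0.04,-0.01,2.36],[0,0,0.001],0.35]
[[0.0,0.0,0.9],[0,0,-0.0],0.35]
[[0.0,0.0,0.9],[0,0,-0.0],0.35]
[[0.0,0.0,0.9],[0,0,-0.0],0.35]
```

>>> servo_tool --plan '[[[0,0,2.4],[0,0,0],0.35],[[0,0,2.4],[0,0,0],0.35],[[0,0,2.4],[0,0,0],0.35],[[0,0,2.4],[0,0,0],0.35],[[0,0,1.5],[0,0,0],0.35],[[0,0,0.7],[0,0,0],0.35],[[0,0,0.2],[0,0,0],0.35],[[0,0,0],[0,0,0],1],[[0,0,0],[0,0,0],1],[[0,0,0],[0,0,0],1],[[0,0,0],[0,0,0],1],[[0,0,0],[0,0,0],1]]'

```text
clock: 8.57
tcp_pos: [422.1, 19.1, 5.8]
orientation: [0.037, 0.999, -0.0, 0.001]
force: [-1.6, -0.5, 5.9]
opening: 20.1
grasp_force: 59.8
```

```bash
python3 plan.py '[[421.2,20.5,120,85.6,1,5],[560,70,120,0,1,18]]'
```

```text
at [422.1  19.1   5.8] yaw 85.8 t 8.6 open 20.1 gf 59.8
[[0.02,0.03,-2.28],[0,0,0.001],1]
[[0.02,0.03,-2.28],[0,0,0.001],1]
[[0.02,0.03,-2.28],[0,0,0.001],1]
[[0.02,0.03,-2.28],[0,0,0.001],1]
[[0.02,0.03,-2.28],[0,0,0.001],1]
[[-0.75,0.33,-0.0],[0,0,0.083],1]
[[-0.72,0.39,-0.0],[0,0,0.083],1]
[[-0.68,0.45,-0.0],[0,0,0.083],1]
[[-0.64,0.51,-0.0],[0,0,0.083],1]
[[-0.6,0.56,-0.0],[0,0,0.083],1]
[[-0.55,0.61,-0.0],[0,0,0.083],1]
[[-0.5,0.65,-0.0],[0,0,0.083],1]
[[-0.44,0.69,-0.0],[0,0,0.083],1]
[[-0.38,0.72,-0.0],[0,0,0.083],1]
[[-0.32,0.75,-0.0],[0,0,0.083],1]
[[-0.26,0.78,-0.0],[0,0,0.083],1]
[[-0.19,0.8,-0.0],[0,0,0.083],1]
[[-0.13,0.81,-0.0],[0,0,0.083],1]
[[-0.06,0.82,-0.0],[0,0,0.083],1]
[[0.01,0.82,-0.0],[0,0,0.083],1]
[[0.08,0.82,-0.0],[0,0,0.083],1]
[[0.14,0.81,-0.0],[0,0,0.083],1]
[[0.21,0.79,-0.0],[0,0,0.083],1]
```

>>> servo_tool --plan '[[[0,0,-1],[0,0,0],1],[[0,0,-2],[0,0,0],1],[[0,0,-3],[0,0,0],1],[[0,0,-3],[0,0,0],1],[[0,0,-2.5],[0,0,0],1],[[0,0,0],[0,0,0.1],1],[[0,0,0],[0,0,0.11],1],[[0,0,0],[0,0,0.11],1],[[0,0,0],[0,0,0.11],1],[[0,0,0],[0,0,0.11],1],[[0,0,0],[0,0,0.11],1],[[0,0,0],[0,0,0.11],1]]'

```text
clock: 9.57
tcp_pos: [420.4, 19.6, 119.8]
orientation: [0.407, 0.913, 0.0, 0.0]
force: [0.3, 0.1, -2.8]
opening: 20.1
grasp_force: 59.3
```

```bash
python3 plan.py '[[421.2,20.5,120,-1.7,1,7],[620,68,120,-1.7,1,5]]'
```

```text
at [420.4  19.6 119.8] yaw 41.9 t 9.6 open 20.1 gf 59.3
[[0.0,0.02,-0.0],[0,0,0.109],1]
[[0.0,0.02,-0.0],[0,0,0.109],1]
[[0.01,0.02,-0.0],[0,0,0.109],1]
[[0.01,0.01,-0.0],[0,0,0.109],1]
[[0.01,0.01,-0.0],[0,0,0.109],1]
[[0.01,0.01,-0.0],[0,0,0.109],1]
[[0.01,0.01,-0.0],[0,0,0.109],1]
[[1.07,3.95,-0.0],[0,0,-0.0],1]
[[1.07,3.95,-0.0],[0,0,-0.0],1]
[[1.07,3.95,-0.0],[0,0,-0.0],1]
[[1.07,3.95,-0.0],[0,0,-0.0],1]
[[1.07,3.95,-0.0],[0,0,-0.0],1]
```

>>> servo_tool --plan '[[[0,0,0],[0,0,0.11],1],[[0,0,0],[0,0,0.11],1],[[0,0,0],[0,0,0.11],1],[[0,0,0],[0,0,0.11],1],[[0,0,0],[0,0,0.11],1],[[0,0,0],[0,0,0.11],1],[[0,0,0],[0,0,0.105],1],[[0.5,2.5,0],[0,0,0],1],[[1,4,0],[0,0,0],1],[[1,4,0],[0,0,0],1],[[1,4,0],[0,0,0],1],[[1,3,0],[0,0,0],1]]'

```text
clock: 10.57
tcp_pos: [599.5, 60.1, 119.9]
orientation: [0.717, 0.697, 0.001, 0.001]
force: [0.9, -0.7, -2.8]
opening: 20.6
grasp_force: 59.6
```

```bash
python3 plan.py '[[680.2,86.4,100,-1.7,1,4],[680.2,86.4,40,-1.7,1,6]]'
```

```text
at [599.5  60.1 119.9] yaw -1.6 t 10.6 open 20.6 gf 59.6
[[0.72,2.0,0.5],[0,0,0.0],1]
[[0.72,2.0,0.5],[0,0,0.0],1]
[[0.72,2.0,0.5],[0,0,0.0],1]
[[0.72,2.0,0.5],[0,0,0.0],1]
[[0.0,0.0,1.0],[0,0,-0.0],1]
[[0.0,0.0,1.0],[0,0,-0.0],1]
[[0.0,0.0,1.0],[0,0,-0.0],1]
[[0.0,0.0,1.0],[0,0,-0.0],1]
[[0.0,0.0,1.0],[0,0,-0.0],1]
[[0.0,0.0,1.0],[0,0,-0.0],1]
```

>>> servo_tool --plan '[[[0.7,2,0.5],[0,0,0],1],[[0.7,2,0.5],[0,0,0],1],[[0.7,2,0.5],[0,0,0],1],[[0.7,2,0.5],[0,0,0],1],[[0,0,1],[0,0,0],1],[[0,0,1],[0,0,0],1],[[0,0,1],[0,0,0],1],[[0,0,1],[0,0,0],1],[[0,0,1],[0,0,0],1],[[0,0,0.5],[0,0,0],1],[[0,0,0],[0,0,0],1]]'

```text
clock: 11.48
tcp_pos: [675.9, 85.2, 42.2]
orientation: [0.717, 0.697, -0.001, -0.001]
force: [-0.7, -0.1, -2.8]
opening: 20.0
grasp_force: 59.7
```

```bash
python3 look.py scene 240 140 200 150 sq1; python3 plan.py '[[680.2,86.4,14,-1.7,1,6]]'|head -2
python3 - <<'E'
from h import *
p,d,X=cloud("top"); np.savez("c1.npz",p=p,X=X); z=cv2.medianBlur(X[...,2].astype(np.float32),3)
# blade: points z 40..56 in front of gripper
M=(z>36)&(z<52)&(X[...,0]>530)&(X[...,0]<655)&(X[...,1]>60)&(X[...,1]<170); M=blob(M); P=X[M]; print(len(P),np.median(P[:,2]).round(1),*rect(P))
E
```

```text
at [676.8  85.2  43.4] yaw -1.6 t 11.5 open 20.4 gf 59.7
[[0.02,0.06,0.49],[0,0,0.0],1]Traceback (most recent call last):
  File "<stdin>", line 4, in <module>
  File "h.py", line 13, in blob
    n,L,S,_=cv2.connectedComponentsWithStats(M.astype(np.uint8),connectivity=4); return L==1+S[1:,4].argmax()
                                                                                             ~~~~~~~~~~~~~~^^
ValueError: attempt to get argmax of an empty sequence
```

View pics/sq1.png

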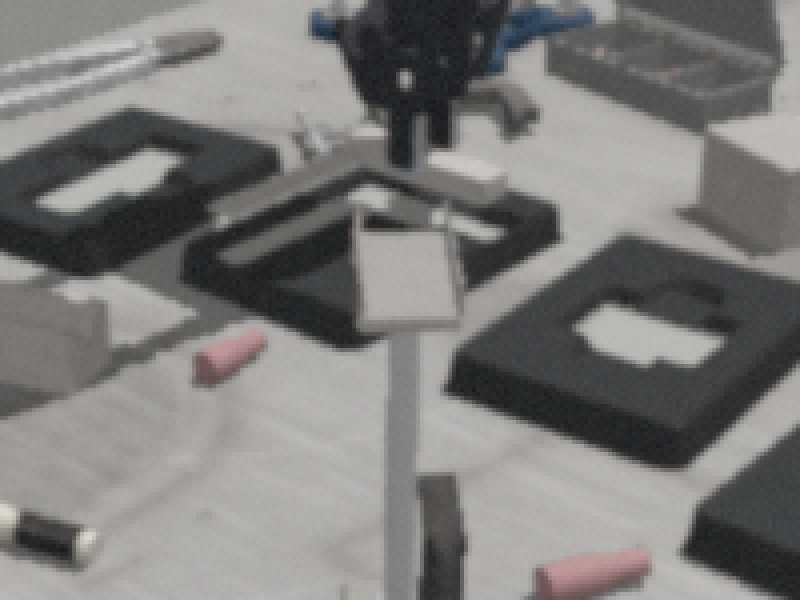

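The square hangs level above its L recess: blade end at about (220,215) in the crop, stock end at (490,175). I'll measure the blade from the scene depth.

```bash
python3 - <<'E'
from h import *
p,d,X=cloud("scene"); z=cv2.medianBlur(X[...,2].astype(np.float32),3)
for nm,(a,b,c,e) in dict(blade=(288,170,345,205),stock=(344,175,370,195)).items():
    M=np.zeros((480,640),bool); M[b:e,a:c]=((z>36)&(z<62)&(X[...,0]>530)&(X[...,0]<720))[b:e,a:c]
    M=blob(M); P=X[M]; P=P[abs(P[:,2]-z[M])<3]; print(nm,len(P),"z",np.percentile(P[:,2],[5,50,95]).round(1),*rect(P))
    for ax in(0,1): print(np.percentile(P[:,ax],[0.5,3,50,97,99.5]).round(1))
    if nm=="blade":
        for lo in range(540,700,20):
            i=(P[:,0]>lo)&(P[:,0]<lo+20)
            if i.sum()>5: print(lo,np.percentile(P[i,1],[3,97]).round(1),np.median(P[i,2]).round(1))
E
```

```text
blade 344 z [41.7 46.8 56.3] [617.5 113.9] [ 58.  134.1] long axis deg 169.1
[552.7 557.6 644.1 678.6 686.8]
[ 77.4  79.9 121.6 136.5 138.2]
540 [119.1 135.4] 46.4
560 [117.6 138.1] 46.6
580 [117.3 137. ] 46.3
600 [116.8 137.7] 46.3
620 [116.2 136.5] 46.6
640 [ 77.6 132.9] 47.7
660 [ 82.5 132.7] 48.2
680 [120.  130.5] 53.0
stock 244 z [39.6 51.4 55.4] [676.6  60.9] [36.  52.4] long axis deg 97.2
[657.6 659.3 665.8 685.9 691.4]
[34.5 35.  57.3 81.4 85.6]
```

>>> servo_tool --plan '[[[0.1,0.1,0.8],[0,0,0],1],[[0,0.1,0.6],[0,0,0],1],[[0,0,0.4],[0,0,0],1],[[0,0,0.3],[0,0,0],1],[[0,0,0.3],[0,0,0],1],[[0,0,0.2],[0,0,0],1],[[0,0,0.1],[0,0,0],1],[[0,0,0],[0,0,0],1]]'

```text
clock: 12.3
tcp_pos: [679.6, 86.3, 17.0]
orientation: [0.717, 0.697, -0.0, -0.0]
force: [-0.4, 0.5, -3.2]
opening: 20.2
grasp_force: 59.8
```

```bash
python3 look.py scene 260 140 140 105 sq2; python3 plan.py '[[679,86,14,-1.7,1,4]]'|head -2
```

```text
at [679.8  86.3  17.3] yaw -1.6 t 12.3 open 20.4 gf 59.8
[[-0.01,-0.02,0.08],[0,0,0.0],1]
```

View pics/sq2.png

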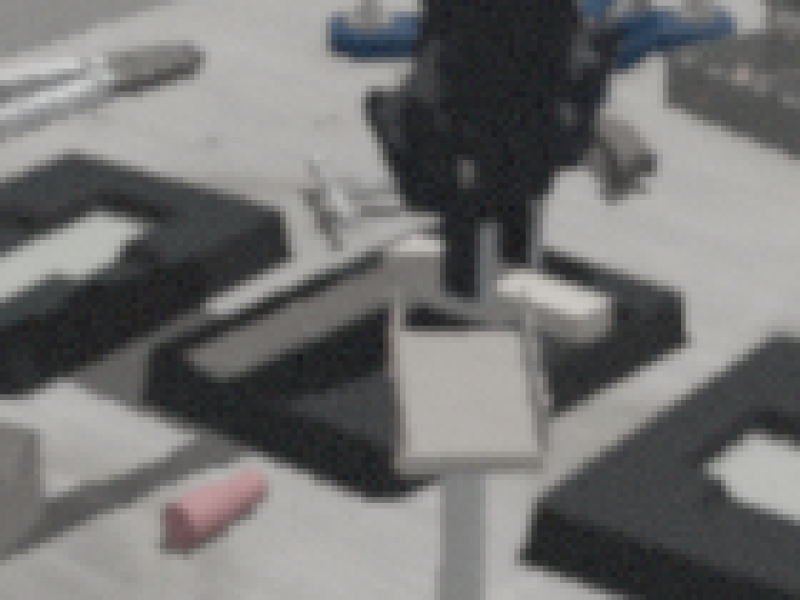

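The square sits just inside the recess mouth with no contact force, so I lower it the rest of the way and release.

>>> servo_tool --plan '[[[0,0,0.1],[0,0,0],1],[[0,0,0.1],[0,0,0],1],[[0,0,0.1],[0,0,0],1],[[0,0,0],[0,0,0],1],[[0,0,0],[0,0,0],1]]'

```text
clock: 12.77
tcp_pos: [679.6, 86.3, 14.2]
orientation: [0.717, 0.697, -0.0, -0.0]
force: [0.4, 0.1, -2.7]
opening: 20.6
grasp_force: 59.8
```

>>> servo_tool --plan '[[[0,0,0],[0,0,0],0.6],[[0,0,0],[0,0,0],0.6],[[0,0,0],[0,0,0],0.6],[[0,0,0],[0,0,0],0.6],[[0,0,-1],[0,0,0],0.6],[[0,0,-3],[0,0,0],0.6],[[0,0,-3],[0,0,0],0.6],[[0,0,-3],[0,0,0],0.5]]'

```text
clock: 13.43
tcp_pos: [679.5, 86.3, 116.1]
orientation: [0.717, 0.697, -0.0, -0.0]
force: [0.0, 0.9, 0.3]
opening: 42.3
grasp_force: 0.0
```

```bash
python3 plan.py '[[430.9,136.7,100,17.5,0,8],[430.9,136.7,30,17.5,0,3]]'
```

```text
at [679.5  86.3 116.1] yaw -1.6 t 13.4 open 42.3 gf 0.0
[[0.54,-3.12,0.2],[0,0,-0.042],0]
[[0.67,-3.1,0.2],[0,0,-0.042],0]
[[0.8,-3.07,0.2],[0,0,-0.042],0]
[[0.93,-3.03,0.2],[0,0,-0.042],0]
[[1.05,-2.99,0.2],[0,0,-0.042],0]
[[1.18,-2.94,0.2],[0,0,-0.042],0]
[[1.3,-2.89,0.2],[0,0,-0.042],0]
[[1.42,-2.84,0.2],[0,0,-0.042],0]
[[0.0,0.0,2.33],[0,0,-0.0],0]
[[0.0,0.0,2.33],[0,0,-0.0],0]
[[0.0,0.0,2.33],[0,0,-0.0],0]
```

>>> servo_tool --plan '[[[0.5,-3.1,0.2],[0,0,-0.042],0],[[0.7,-3.1,0.2],[0,0,-0.042],0],[[0.8,-3.1,0.2],[0,0,-0.042],0],[[0.9,-3,0.2],[0,0,-0.042],0],[[1.1,-3,0.2],[0,0,-0.042],0],[[1.2,-2.9,0.2],[0,0,-0.042],0],[[1.3,-2.9,0.2],[0,0,-0.042],0],[[1.4,-2.8,0.2],[0,0,-0.042],0],[[0,0,1.5],[0,0,0],0],[[0,0,1.5],[0,0,0],0],[[0,0,1],[0,0,0],0],[[0,0,0],[0,0,0],0]]'

```text
clock: 14.43
tcp_pos: [430.5, 136.5, 57.0]
orientation: [0.59, 0.807, -0.001, -0.001]
force: [0.2, -0.2, -0.7]
opening: 85.2
grasp_force: 0.0
```

```bash
python3 plan.py '[[430.9,136.7,7,17.5,0,4]]'
python3 - <<'E'
from h import *
# check square & tape seated from scene view
p,d,X=cloud("top"); z=cv2.medianBlur(X[...,2].astype(np.float32),3)
g=(abs(X[...,1]-128)<16)&(abs(X[...,0]-600)<60)
P=X[(z>12)&(z<24)&(X[...,0]>545)&(X[...,0]<700)&(X[...,1]>25)&(X[...,1]<145)&(p.mean(-1)>125)]
print("sq bright",len(P),"z",np.percentile(P[:,2],[5,50,95]).round(1),*rect(P))
S=P[P[:,0]>660]; print("stock z",np.median(S[:,2]).round(1)); S=P[P[:,0]<650]; print("blade z",np.median(S[:,2]).round(1))
cv2.imwrite("pics/top2.png",cv2.resize(p[125:265,165:505],None,fx=2.35,fy=2.35,interpolation=3)[:,:,::-1])
E
```

```text
at [430.5 136.5  57. ] yaw 17.6 t 14.4 open 85.2 gf 0.0
[[0.0,0.01,1.25],[0,0,0.001],0]
[[0.0,0.01,1.25],[0,0,0.001],0]
[[0.0,0.01,1.25],[0,0,0.001],0]
[[0.0,0.01,1.25],[0,0,0.001],0]
sq bright 768 z [12.8 18.1 25.9] [627.3  86.7] [104.9 139.8] long axis deg 179.6
stock z 22.8
blade z 17.1
```

View pics/top2.png

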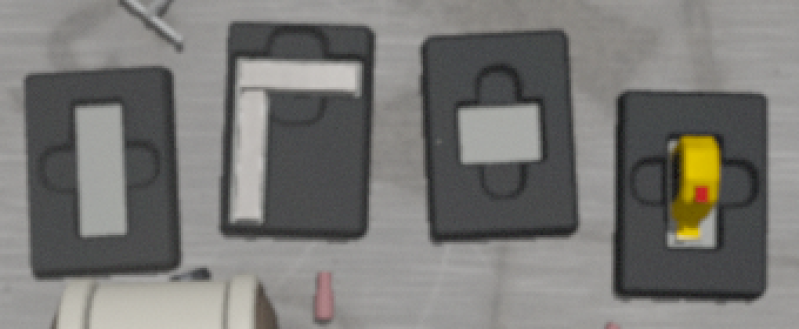

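The square is seated: stock z is about 23 and blade z about 17. The tape is in its recess, a little rearward; the front gap shows at (690,242). I'll check its height while picking up the vee block.

>>> servo_tool --plan '[[[0,0,1.3],[0,0,0],0],[[0,0,1.3],[0,0,0],0],[[0,0,1.3],[0,0,0],0],[[0,0,0.8],[0,0,0],0],[[0,0,0.3],[0,0,0],0],[[0,0,0],[0,0,0],1],[[0,0,0],[0,0,0],1],[[0,0,0],[0,0,0],1],[[0,0,0],[0,0,0],1],[[0,0,0],[0,0,0],1]]'

```text
clock: 15.32
tcp_pos: [432.5, 136.6, 9.2]
orientation: [0.59, 0.807, 0.0, 0.0]
force: [-1.2, -1.1, 5.1]
opening: 38.5
grasp_force: 63.5
```

```bash
python3 - <<'E'
from h import *
p,d,X=cloud("top"); z=cv2.medianBlur(X[...,2].astype(np.float32),3)
M=(z>25)&(z<90)&(abs(X[...,0]-588)<60)&(abs(X[...,1]+251)<40); M=blob(M); P=X[M]; P=P[abs(P[:,2]-z[M])<4]
print("tape",len(P),np.percentile(P[:,2],[50,95,99]).round(1),*rect(P),np.percentile(P[:,0],[1,99]).round(1),np.percentile(P[:,1],[1,99]).round(1))
M=(z>10)&(z<30)&(abs(X[...,0]-545)<20)&(abs(X[...,1]+251)<13)&(p[...,2]<90)&(p[...,0]>130); print("hook",M.sum(),np.percentile(X[M],[5,50,95],axis=0).round(1))
E
python3 plan.py '[[430.9,136.7,110,17.5,1,4],[630.3,-87.9,110,3,1,10]]'
```

```text
tape 601 [62.8 69.9 71.5] [ 588.  -249.6] [31.9 64.7] long axis deg 179.8 [556.1 619.7] [-264.8 -233.8]
hook 40 [[ 544.1 -257.5    9.3]
 [ 548.3 -250.5   12.5]
 [ 552.5 -243.2   15.5]]
at [432.5 136.6   9.3] yaw 17.7 t 15.4 open 38.8 gf 63.5
[[0.01,-0.04,-2.52],[0,0,0.001],1]
[[0.01,-0.04,-2.52],[0,0,0.001],1]
[[0.01,-0.04,-2.52],[0,0,0.001],1]
[[0.01,-0.04,-2.52],[0,0,0.001],1]
[[-2.74,1.23,-0.0],[0,0,0.025],1]
[[-2.71,1.3,-0.0],[0,0,0.025],1]
[[-2.68,1.36,-0.0],[0,0,0.025],1]
[[-2.64,1.43,-0.0],[0,0,0.025],1]
[[-2.6,1.5,-0.0],[0,0,0.025],1]
[[-2.56,1.56,-0.0],[0,0,0.025],1]
[[-2.52,1.63,-0.0],[0,0,0.025],1]
[[-2.48,1.69,-0.0],[0,0,0.025],1]
[[-2.44,1.75,-0.0],[0,0,0.025],1]
[[-2.39,1.81,-0.0],[0,0,0.025],1]
```

Tape centre is (588,−250) with its top at about 69 mm, so it is seated. I'm carrying the vee block over now.

>>> servo_tool --plan '[[[0,0,-1.5],[0,0,0],1],[[0,0,-3],[0,0,0],1],[[0,0,-3],[0,0,0],1],[[0,0,-2.5],[0,0,0],1],[[-2.7,1.2,0],[0,0,0.025],1],[[-2.7,1.3,0],[0,0,0.025],1],[[-2.7,1.4,0],[0,0,0.025],1],[[-2.6,1.4,0],[0,0,0.025],1],[[-2.6,1.5,0],[0,0,0.025],1],[[-2.6,1.6,0],[0,0,0.025],1],[[-2.5,1.6,0],[0,0,0.025],1],[[-2.5,1.7,0],[0,0,0.025],1]]'

```text
clock: 16.37
tcp_pos: [591.7, -42.9, 106.9]
orientation: [0.668, 0.744, -0.0, -0.001]
force: [0.0, 0.2, -4.8]
opening: 39.1
grasp_force: 62.5
```

```bash
python3 plan.py '[[630.3,-87.9,100,3,1,3],[630.3,-87.9,50,3,1,4]]'
```

```text
at [591.7 -42.9 106.9] yaw 6.1 t 16.4 open 39.1 gf 62.5
[[-1.63,1.12,0.23],[0,0,0.018],1]
[[-1.61,1.15,0.23],[0,0,0.018],1]
[[-1.59,1.18,0.23],[0,0,0.018],1]
[[0.0,0.0,1.25],[0,0,-0.0],1]
[[0.0,0.0,1.25],[0,0,-0.0],1]
[[0.0,0.0,1.25],[0,0,-0.0],1]
[[0.0,0.0,1.25],[0,0,-0.0],1]
```

>>> servo_tool --plan '[[[-1.6,1.1,0.2],[0,0,0.018],1],[[-1.6,1.1,0.2],[0,0,0.018],1],[[-1.6,1.2,0.2],[0,0,0.018],1],[[0,0,1.4],[0,0,0],1],[[0,0,1.4],[0,0,0],1],[[0,0,1.4],[0,0,0],1],[[0,0,1],[0,0,0],1],[[0,0,0.5],[0,0,0],1],[[0,0,0],[0,0,0],1],[[0,0,0],[0,0,0],1]]'

```text
clock: 17.2
tcp_pos: [629.9, -86.3, 45.1]
orientation: [0.688, 0.726, -0.0, -0.0]
force: [-0.9, -1.3, -4.7]
opening: 38.6
grasp_force: 62.5
```

```bash
python3 look.py scene 340 175 140 105 vee1; python3 plan.py '[[630.3,-87.9,21,3,1,4]]'
python3 - <<'E'
from h import *
p,d,X=cloud("scene"); z=cv2.medianBlur(X[...,2].astype(np.float32),3)
M=(z>30)&(z<80)&(abs(X[...,0]-630)<36)&(abs(X[...,1]+88)<55)&(p.mean(-1)>75); M=blob(M); P=X[M]; P=P[abs(P[:,2]-z[M])<4]
print(len(P),"z",np.percentile(P[:,2],[2,98]).round(1),*rect(P),np.percentile(P[:,0],[1,99]).round(1),np.percentile(P[:,1],[1,99]).round(1))
E
```

```text
at [630.5 -86.6  45.9] yaw 3.1 t 17.2 open 38.7 gf 62.5
[[-0.03,-0.01,0.62],[0,0,0.001],1]
[[-0.03,-0.01,0.62],[0,0,0.001],1]
[[-0.03,-0.01,0.62],[0,0,0.001],1]
[[-0.03,-0.01,0.62],[0,0,0.001],1]
656 z [37.2 74.8] [623.  -94.3] [53.2 65.2] long axis deg 150.2 [600.8 649.4] [-116.3  -56.8]
```

View pics/vee1.png

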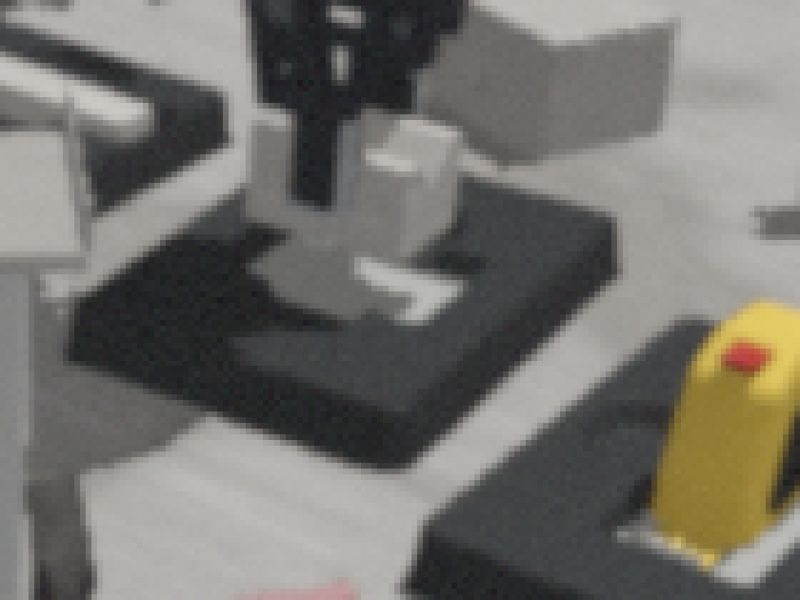

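The vee block is level above its recess. Its extent in y is centred at −86.6, which matches the TCP. Lowering.

>>> servo_tool --plan '[[[-0.1,0,0.8],[0,0,0],1],[[0,0,0.7],[0,0,0],1],[[0,0,0.4],[0,0,0],1],[[0,0,0.3],[0,0,0],1],[[0,0,0.2],[0,0,0],1],[[0,0,0.2],[0,0,0],1],[[0,0,0],[0,0,0],1]]'

```text
clock: 17.88
tcp_pos: [630.0, -87.8, 18.8]
orientation: [0.688, 0.726, -0.0, -0.0]
force: [-0.6, 0.8, -6.3]
opening: 38.6
grasp_force: 62.5
```

>>> servo_tool --plan '[[[0,0,0.1],[0,0,0],1],[[0,0,0.05],[0,0,0],1],[[0,0,0],[0,0,0],1],[[0,0,0],[0,0,0],0.35],[[0,0,0],[0,0,0],0.35],[[0,0,0],[0,0,0],0.35],[[0,0,0],[0,0,0],0.35],[[0,0,-1],[0,0,0],0.35],[[0,0,-3],[0,0,0],0.35],[[0,0,-3],[0,0,0],0.35],[[0,0,-3],[0,0,0],0.35]]'

```text
clock: 18.8
tcp_pos: [630.0, -87.8, 119.7]
orientation: [0.688, 0.726, 0.0, 0.0]
force: [1.3, -0.1, -0.4]
opening: 55.8
grasp_force: 0.0
```

```bash
python3 plan.py '[[500,-220,130,-36,0.3,5],[400.7,-293.7,110,-69.5,0.3,6]]'
```

```text
at [630.  -87.8 119.7] yaw 3.1 t 18.8 open 55.8 gf 0.0
[[-2.5,-2.74,-0.21],[0,0,0.136],0.3]
[[-2.85,-2.37,-0.21],[0,0,0.136],0.3]
[[-3.15,-1.96,-0.21],[0,0,0.136],0.3]
[[-3.38,-1.52,-0.21],[0,0,0.136],0.3]
[[-3.56,-1.04,-0.21],[0,0,0.136],0.3]
[[-1.97,-0.62,0.33],[0,0,0.097],0.3]
[[-2.02,-0.42,0.33],[0,0,0.097],0.3]
[[-2.05,-0.22,0.33],[0,0,0.097],0.3]
[[-2.06,-0.02,0.33],[0,0,0.097],0.3]
[[-2.05,0.18,0.33],[0,0,0.097],0.3]
[[-2.03,0.38,0.33],[0,0,0.097],0.3]
```

```bash
python3 plan.py '[[400.7,-293.7,110,-69.5,0.3,12]]'
```

```text
at [630.  -87.8 119.7] yaw 3.1 t 18.8 open 55.8 gf 0.0
[[-1.61,-2.0,0.08],[0,0,0.106],0.3]
[[-1.81,-1.82,0.08],[0,0,0.106],0.3]
[[-1.99,-1.62,0.08],[0,0,0.106],0.3]
[[-2.15,-1.4,0.08],[0,0,0.106],0.3]
[[-2.29,-1.17,0.08],[0,0,0.106],0.3]
[[-2.4,-0.92,0.08],[0,0,0.106],0.3]
[[-2.48,-0.66,0.08],[0,0,0.106],0.3]
[[-2.54,-0.39,0.08],[0,0,0.106],0.3]
[[-2.57,-0.12,0.08],[0,0,0.106],0.3]
[[-2.56,0.15,0.08],[0,0,0.106],0.3]
[[-2.53,0.42,0.08],[0,0,0.106],0.3]
[[-2.48,0.68,0.08],[0,0,0.106],0.3]
```

>>> servo_tool --plan '[[[-1.6,-2,0.1],[0,0,0.106],0.2],[[-1.8,-1.8,0.1],[0,0,0.106],0.2],[[-2,-1.6,0.1],[0,0,0.106],0.2],[[-2.15,-1.4,0.1],[0,0,0.106],0.2],[[-2.3,-1.2,0.1],[0,0,0.106],0.2],[[-2.4,-0.9,0.1],[0,0,0.106],0.2],[[-2.5,-0.65,0.1],[0,0,0.106],0.2],[[-2.55,-0.4,0.1],[0,0,0.106],0.2],[[-2.55,-0.1,0.1],[0,0,0.106],0.2],[[-2.55,0.15,0.1],[0,0,0.106],0.2],[[-2.5,0.4,0.1],[0,0,0.106],0.2],[[-2.5,0.7,0.1],[0,0,0.106],0.2]]'

```text
clock: 19.8
tcp_pos: [400.3, -294.3, 106.9]
orientation: [0.985, 0.173, 0.0, 0.001]
force: [-0.1, 0.6, -0.7]
opening: 68.4
grasp_force: 0.0
```

```bash
python3 plan.py '[[400.7,-293.7,40,-69.5,0.2,4],[400.7,-293.7,5,-69.5,0.2,4]]'
python3 - <<'E'
from h import *
p,d,X=cloud("top"); z=cv2.medianBlur(X[...,2].astype(np.float32),3)
M=(z>24)&(z<60)&(abs(X[...,0]-630)<50)&(abs(X[...,1]+88)<50); M=blob(M); P=X[M]; P=P[abs(P[:,2]-z[M])<4]
print("vee",len(P),np.percentile(P[:,2],[50,95,99]).round(1),*rect(P))
E
```

```text
at [ 400.3 -294.3  106.9] yaw -70.1 t 19.8 open 68.4 gf 0.0
[[0.01,-0.01,1.67],[0,0,-0.003],0.2]
[[0.01,-0.01,1.67],[0,0,-0.003],0.2]
[[0.01,-0.01,1.67],[0,0,-0.003],0.2]
[[0.01,-0.01,1.67],[0,0,-0.003],0.2]
[[0.0,0.0,0.88],[0,0,-0.0],0.2]
[[0.0,0.0,0.88],[0,0,-0.0],0.2]
[[0.0,0.0,0.88],[0,0,-0.0],0.2]
[[0.0,0.0,0.88],[0,0,-0.0],0.2]
vee 593 [38.4 44.1 46.3] [629.8 -87.1] [40.6 60. ] long axis deg 93.6
```

The vee block is seated at (630,−87), top about 43 mm. Now descending on the lamp.

>>> servo_tool --plan '[[[0,0,2],[0,0,0],0.2],[[0,0,2],[0,0,0],0.2],[[0,0,2],[0,0,0],0.2],[[0,0,2],[0,0,0],0.2],[[0,0,1.2],[0,0,0],0.2],[[0,0,0.6],[0,0,0],0.2],[[0,0,0.3],[0,0,0],0.2],[[0,0,0],[0,0,0],1],[[0,0,0],[0,0,0],1],[[0,0,0],[0,0,0],1],[[0,0,0],[0,0,0],1],[[0,0,0],[0,0,0],1]]'

```text
clock: 20.85
tcp_pos: [401.7, -294.2, 6.1]
orientation: [0.984, 0.176, 0.001, 0.001]
force: [0.0, 0.7, 5.3]
opening: 22.0
grasp_force: 58.8
```

```bash
python3 plan.py '[[400.7,-293.7,120,-69.5,1,4],[598,257,120,-86.4,1,16]]'
```

```text
at [ 401.7 -294.2    6.1] yaw -69.8 t 20.9 open 22.0 gf 58.8
[[-0.02,-0.02,-2.85],[0,0,-0.001],1]
[[-0.02,-0.02,-2.85],[0,0,-0.001],1]
[[-0.02,-0.02,-2.85],[0,0,-0.001],1]
[[-0.02,-0.02,-2.85],[0,0,-0.001],1]
[[2.36,-2.79,-0.0],[0,0,0.018],1]
[[2.31,-2.84,-0.0],[0,0,0.018],1]
[[2.26,-2.88,-0.0],[0,0,0.018],1]
[[2.2,-2.92,-0.0],[0,0,0.018],1]
[[2.15,-2.96,-0.0],[0,0,0.018],1]
[[2.09,-3.0,-0.0],[0,0,0.018],1]
[[2.04,-3.04,-0.0],[0,0,0.018],1]
[[1.98,-3.07,-0.0],[0,0,0.018],1]
[[1.92,-3.11,-0.0],[0,0,0.018],1]
[[1.87,-3.14,-0.0],[0,0,0.018],1]
[[1.81,-3.18,-0.0],[0,0,0.018],1]
[[1.75,-3.21,-0.0],[0,0,0.018],1]
[[1.69,-3.24,-0.0],[0,0,0.018],1]
[[1.63,-3.27,-0.0],[0,0,0.018],1]
[[1.57,-3.3,-0.0],[0,0,0.018],1]
[[1.51,-3.33,-0.0],[0,0,0.018],1]
```

>>> servo_tool --plan '[[[0,0,-2],[0,0,0],1],[[0,0,-3],[0,0,0],1],[[0,0,-3],[0,0,0],1],[[0,0,-3],[0,0,0],1],[[2.3,-2.8,0],[0,0,0.018],1],[[2.3,-2.8,0],[0,0,0.018],1],[[2.25,-2.9,0],[0,0,0.018],1],[[2.2,-2.9,0],[0,0,0.018],1],[[2.15,-3,0],[0,0,0.018],1],[[2.1,-3,0],[0,0,0.018],1],[[2,-3,0],[0,0,0.018],1],[[2,-3.1,0],[0,0,0.018],1]]'

```text
clock: 21.85
tcp_pos: [499.8, -16.6, 114.9]
orientation: [0.995, 0.104, 0.0, 0.0]
force: [-0.3, 0.4, -1.3]
opening: 21.7
grasp_force: 59.2
```

```bash
python3 plan.py '[[600,255.5,105,-86.4,1,11]]'
```

```text
at [499.8 -16.6 114.9] yaw -78.1 t 21.9 open 21.7 gf 59.2
[[1.4,-2.23,0.09],[0,0,0.013],1]
[[1.37,-2.25,0.09],[0,0,0.013],1]
[[1.34,-2.27,0.09],[0,0,0.013],1]
[[1.31,-2.29,0.09],[0,0,0.013],1]
[[1.28,-2.3,0.09],[0,0,0.013],1]
[[1.25,-2.32,0.09],[0,0,0.013],1]
[[1.22,-2.34,0.09],[0,0,0.013],1]
[[1.19,-2.35,0.09],[0,0,0.013],1]
[[1.16,-2.37,0.09],[0,0,0.013],1]
[[1.13,-2.38,0.09],[0,0,0.013],1]
[[1.1,-2.4,0.09],[0,0,0.013],1]
```

>>> servo_tool --plan '[[[1.4,-2.2,0.1],[0,0,0.013],1],[[1.4,-2.25,0.1],[0,0,0.013],1],[[1.3,-2.25,0.1],[0,0,0.013],1],[[1.3,-2.3,0.1],[0,0,0.013],1],[[1.3,-2.3,0.1],[0,0,0.013],1],[[1.25,-2.3,0.1],[0,0,0.013],1],[[1.2,-2.35,0.1],[0,0,0.013],1],[[1.2,-2.35,0.1],[0,0,0.013],1],[[1.15,-2.35,0.1],[0,0,0.013],1],[[1.1,-2.4,0.1],[0,0,0.013],1],[[1.1,-2.4,0.1],[0,0,0.013],1],[[0,0,0],[0,0,0],1]]'

```text
clock: 22.85
tcp_pos: [599.3, 257.3, 103.5]
orientation: [0.999, 0.034, 0.0, -0.001]
force: [0.1, -0.6, -0.2]
opening: 21.9
grasp_force: 59.2
```

```bash
python3 plan.py '[[600.2,255,45,-86.4,1,5]]'; python3 - <<'E'
from h import *
s=robot.observe(); T=np.array(s["tcp_pos"])
for n in("scene","top"):
    p,d,X=cloud(n); z=cv2.medianBlur(X[...,2].astype(np.float32),3)
    M=(z>T[2]-14)&(z<T[2]+33)&(abs(X[...,0]-T[0])<75)&(abs(X[...,1]-T[1])<26); P=X[M]; P=P[abs(P[:,2]-z[M])<4]
    v=np.array([np.cos(.063),np.sin(.063)]); q=P[:,:2]-T[:2]; a=q@v; b=q@[-v[1],v[0]]
    print(n,len(P))
    for lo in range(-70,70,10):
        i=(a>=lo)&(a<lo+10)
        if i.sum()>4: print(lo,i.sum(),"lat",np.percentile(b[i],[3,97]).round(1),"z",np.percentile(P[i,2]-T[2],[3,97]).round(1))
    print(np.percentile(a,[0.5,1,2,98,99,99.5]).round(1))
E
python3 look.py scene 220 110 160 120 lamp1
```

```text
at [599.3 257.3 103.5] yaw -86.1 t 22.9 open 21.9 gf 59.2
[[0.01,0.05,1.17],[0,0,0.001],1]
[[0.01,0.05,1.17],[0,0,0.001],1]
[[0.01,0.05,1.17],[0,0,0.001],1]
[[0.02,0.05,1.17],[0,0,0.001],1]
[[0.02,0.05,1.17],[0,0,0.001],1]
scene 559
-60 131 lat [-13.8  14.9] z [-2.6 24.7]
-50 51 lat [-14.5   5.6] z [-1.7 25.1]
-40 38 lat [-13.9  -0.2] z [ 0.1 24.2]
-30 25 lat [-13.3  -2.5] z [ 0.9 21.6]
-20 96 lat [-18.4  19. ] z [ 1.1 32.1]
-10 94 lat [-23.6  23.2] z [ 1.6 32.4]
0 51 lat [-23.4  14.2] z [ 1.  32.3]
20 22 lat [-11.3  -4.4] z [ 0.1 16.2]
30 30 lat [-10.2   1.3] z [-4.5 16.7]
40 18 lat [-10.   -0.2] z [-3.5 15.5]
[-56.9 -56.8 -56.   42.8  46.5  47.5]
top 228
-60 29 lat [-16.7  -3.2] z [-3.7 26. ]
-50 42 lat [-16.8  -5.5] z [13.8 27.8]
-40 53 lat [-17.   -2.6] z [12.1 26.4]
-30 35 lat [-14.7  -4.4] z [ 8.5 24.3]
-20 46 lat [-18.   -3.2] z [ 7.9 30.9]
-10 11 lat [-25.4  -3.8] z [ 4.8 27.9]
40 10 lat [-12.8  -7.6] z [ 9.8 13.8]
[-55.1 -54.9 -54.2  44.6  46.1  46.9]
```

View pics/lamp1.png

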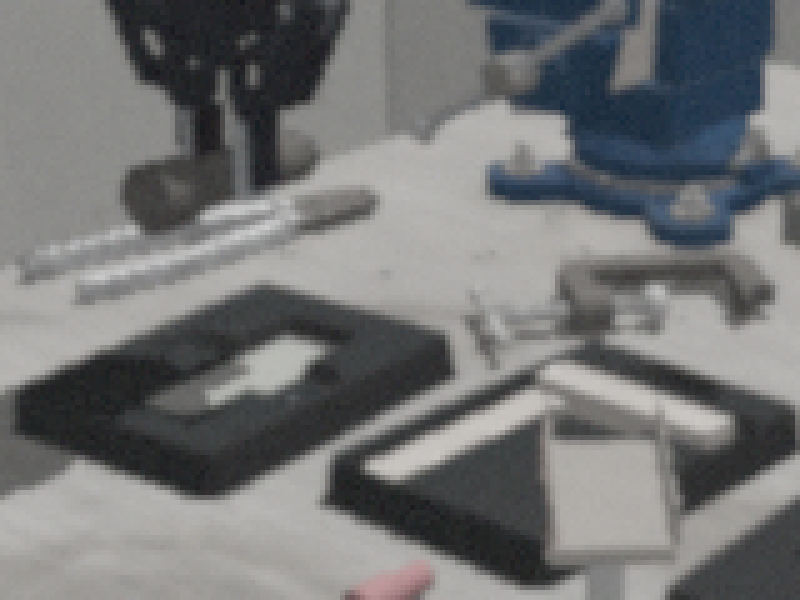

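The lamp is held head toward the robot at about (155,195) in the crop, with its origin 4.5 mm behind the hold point. So I aim the TCP at (602.7,255.2).

>>> servo_tool --plan '[[[0.1,0.2,1.5],[0,0,0.005],1],[[0.1,0.1,1.5],[0,0,0],1],[[0.1,0,1.5],[0,0,0],1],[[0,0,1.2],[0,0,0],1],[[0,0,0.8],[0,0,0],1],[[0,0,0.6],[0,0,0],1],[[0,0,0.5],[0,0,0],1],[[0,0,0.3],[0,0,0],1],[[0,0,0.3],[0,0,0],1],[[0,0,0],[0,0,0],1]]'

```text
clock: 23.83
tcp_pos: [602.1, 250.5, 21.6]
orientation: [1.0, 0.03, -0.0, 0.0]
force: [-0.4, -0.3, -1.0]
opening: 21.8
grasp_force: 59.2
```

```bash
python3 plan.py '[[602.7,255.2,15,-86.4,1,2]]'
```

```text
at [602.1 250.5  21.6] yaw -86.5 t 23.8 open 21.8 gf 59.2
[[0.05,-0.23,0.33],[0,0,-0.001],1]
[[0.05,-0.23,0.33],[0,0,-0.001],1]
```

>>> servo_tool --plan '[[[0.05,-0.25,0],[0,0,0],1],[[0,-0.2,0],[0,0,0],1],[[0,0,0],[0,0,0],1],[[0,0,0],[0,0,0],1]]'

```text
clock: 24.17
tcp_pos: [602.6, 255.3, 22.2]
orientation: [1.0, 0.031, 0.0, -0.0]
force: [0.1, 0.3, -1.3]
opening: 22.0
grasp_force: 59.2
```

>>> servo_tool --plan '[[[0,0,0.3],[0,0,0],1],[[0,0,0.2],[0,0,0],1],[[0,0,0.15],[0,0,0],1],[[0,0,0],[0,0,0],1],[[0,0,0],[0,0,0],1]]'

```text
clock: 24.58
tcp_pos: [602.1, 254.9, 15.0]
orientation: [1.0, 0.03, -0.0, 0.0]
force: [0.3, -0.1, -1.6]
opening: 21.6
grasp_force: 59.3
```

>>> servo_tool --plan '[[[0,0,0.05],[0,0,0],1],[[0,0,0],[0,0,0],0.5],[[0,0,0],[0,0,0],0.5],[[0,0,0],[0,0,0],0.5],[[0,0,0],[0,0,0],0.5],[[0,0,-1],[0,0,0],0.5],[[0,0,-3],[0,0,0],0.5],[[0,0,-3],[0,0,0],0.5],[[0,0,-3],[0,0,0],0.5]]'

```text
clock: 25.33
tcp_pos: [602.1, 255.0, 116.5]
orientation: [1.0, 0.03, -0.0, 0.0]
force: [0.1, 0.2, 1.0]
opening: 42.7
grasp_force: 0.0
```

```bash
python3 plan.py '[[330,430,150,-86.4,0.5,10]]'
```

```text
at [602.1 255.  116.5] yaw -86.5 t 25.3 open 42.7 gf 0.0
[[-2.61,-1.91,-0.33],[0,0,-0.0],0.5]
[[-2.61,-1.91,-0.33],[0,0,-0.0],0.5]
[[-2.61,-1.91,-0.33],[0,0,-0.0],0.5]
[[-2.61,-1.91,-0.33],[0,0,-0.0],0.5]
[[-2.61,-1.91,-0.33],[0,0,-0.0],0.5]
[[-2.61,-1.92,-0.33],[0,0,-0.0],0.5]
[[-2.61,-1.92,-0.33],[0,0,-0.0],0.5]
[[-2.61,-1.92,-0.33],[0,0,-0.0],0.5]
[[-2.61,-1.92,-0.33],[0,0,-0.0],0.5]
[[-2.61,-1.92,-0.33],[0,0,-0.0],0.5]
```

>>> servo_tool --plan '[[[-2.6,-1.9,-0.3],[0,0,0],0.5],[[-2.6,-1.9,-0.3],[0,0,0],0.5],[[-2.6,-1.9,-0.3],[0,0,0],0.5],[[-2.6,-1.9,-0.3],[0,0,0],0.5],[[-2.6,-1.9,-0.3],[0,0,0],0.5],[[-2.6,-1.9,-0.3],[0,0,0],0.5],[[-2.6,-1.9,-0.3],[0,0,0],0.5],[[-2.6,-1.9,-0.3],[0,0,0],0.5],[[-2.6,-1.9,-0.3],[0,0,0],0.5],[[-2.6,-1.9,-0.3],[0,0,0],0.5],[[0,0,0],[0,0,0],0.5],[[0,0,0],[0,0,0],0.5]]'

```text
clock: 26.33
tcp_pos: [330.4, 429.8, 145.8]
orientation: [0.999, 0.032, 0.001, -0.0]
force: [0.7, 0.3, -0.7]
opening: 43.0
grasp_force: 0.0
```

```bash
python3 - <<'E'
from h import *
p,d,X=cloud("top"); z=cv2.medianBlur(X[...,2].astype(np.float32),3)
M=(z>22)&(z<90)&(abs(X[...,0]-598)<70)&(abs(X[...,1]-255)<40); M=blob(M); P=X[M]; P=P[abs(P[:,2]-z[M])<4]
print("lamp",len(P),np.percentile(P[:,2],[50,95,99]).round(1),*rect(P)); 
for lo in range(540,660,15):
    i=(P[:,0]>lo)&(P[:,0]<lo+15)
    if i.sum()>4: print(lo,np.percentile(P[i,2],95).round(1),np.percentile(P[i,1],[3,97]).round(1))
for n,(a,b,c,e) in dict(cups=(293,235,313,268),cupl=(408,255,434,292)).items():
    M=np.zeros((480,640),bool); M[b:e,a:c]=((z>5)&(z<40))[b:e,a:c]; M=blob(M); print(n,*rect(X[M]))
cv2.imwrite("pics/top3.png",cv2.resize(p[125:325,145:505],None,fx=2.2,fy=2.2,interpolation=3)[:,:,::-1])
E
```

```text
lamp 562 [33.  40.2 42.3] [600.4 252.4] [ 30.7 103.3] long axis deg 0.7
540 42.3 [237.4 266.5]
555 42.2 [237.3 264.2]
570 39.2 [240.6 264.3]
585 37.0 [244.4 263.7]
600 37.2 [244.6 266.7]
615 34.8 [245.7 266.9]
630 34.6 [247.6 267.9]
645 32.0 [248.3 265.3]
cups [448.8  39. ] [ 29.3 131.6] long axis deg 30.4
cupl [ 417.6 -104.1] [ 38.2 194. ] long axis deg 111.7
```

View pics/top3.png

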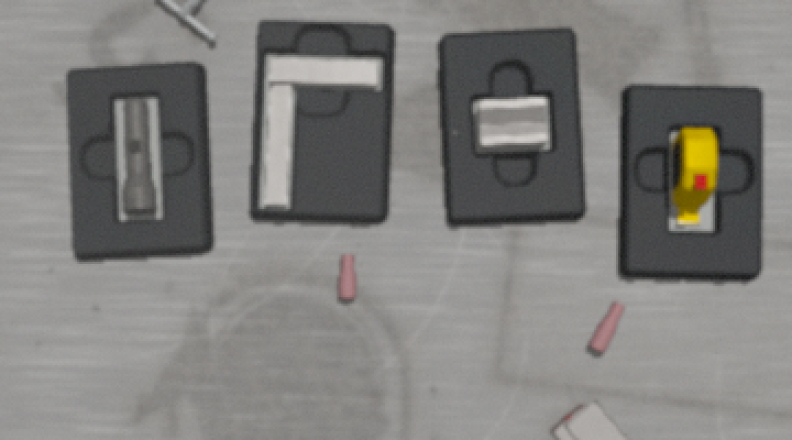

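All four tools lie in their recesses: lamp (137,155), square (325,130), vee block (512,122), tape (695,165) in the crop. The lamp head top is at about 41 mm, which is seated. The cups are still at their original pixels, and the arm is clear, so I'm handing in.

```bash
python3 -c "
from rig import robot
print(robot.close_job())"
```

```text
the job is handed in; nothing more can be done
None
```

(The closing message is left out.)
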